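Load a board carrier under the inspection head

TASK

Put the board carrier whose board has the finned heat sink on the near end of the inspector's track, between the guide rails with its grip block towards the open end, and slide it in under the inspection head until it is fully home against the stop. Leave it lying flat there, and leave the other carrier, the one with the round capacitors, where it is.

Things in the scene. Friction and masses are not known exactly. Their poses are not given: they have to be found in the camera images.
- sink_carrier: Carrier to load: loose black plate 170 (x) x 70 (y) x 6 mm, 0.18 to 0.35 kg. Origin: centre of underside, z up. At the -x end (towards the robot) a steel grip block 26 (x) x 20 (y) mm, centred x = -66 mm, 6 to 51 mm above the underside; pinch it from above. On the +x part a blue board with one finned aluminium heat sink 56 x 46 mm, top 29 mm up. The +x end goes in first.
- caps_carrier: The other carrier, to be left alone: same plate, grip block and blue board, same origin and axes, but with four round black capacitors (20 mm across, tops 29 mm up) instead of the heat sink. The two lie side by side on the bench, in either order.
- inspector: Fixed track with bridge. Origin: bench level below the head's middle; x along the track to the stop, z up. Floor 6 mm up, x -240 to 70 mm. Rails: inner faces y = +-42, dark, tops 20 mm up, flared outwards for x < -200. Stop bar face x = 50. White head x -30 to 30, underside 52, top 90 mm up, posts' inner faces y = +-60; black camera barrel 40 mm wide on it up to 136 mm.
- home (a point): Point on the track floor, x = -35, y = 0, z = 6 mm in the inspector's frame, same axes: the carrier's origin lies here when its +x end touches the stop. The grip block, too tall to pass under the head, is then at x = -66 mm from here, 58 mm clear of the head's near face. With its origin 110 mm short of here the carrier's +x end is 30 mm short of the head.
Not all that is in view belongs to the job. What is shaped like the sink_carrier but pink or red is not meant.

How it is judged:
By the outcome, as a careful person would: the job done as asked, in the order asked, and still so for the second after the job is handed in, with the robot touching nothing.
It also fails if it takes over 43 s, if anything falls off the work surface, if the arm or the gripper's body presses on something with over 40 N, if the wrist force passes 120 N, or if a joint passes its speed limit or range.

ROBOT

A 7-joint arm with a two-finger parallel gripper is mounted at the origin on the work surface. World frame = base frame: x ahead of the robot, y to its left, z up, the work surface at z = 0. Lengths are in m, angles in rad, forces in N, time in s.
With the tool pointing down it reaches from about 0.4 to 0.85 m from the base axis. Payload 10.4 kg.
Tool frame: the origin (TCP) lies on the mounting face of the last link; the fingertips stand r.tips_ahead ahead of it and the grasp point (between the pads) lies 164 mm ahead of it (r.tips_ahead is the distance from the TCP to the fingertips, in m); z points along the fingers, y is the line along which they close (so a half turn about z gives the same grasp; the last joint's range is limited). The gripper opens to 87 mm and grips with 3 to 60 N. Pads are 19 mm wide; open, the fingers measure 117 mm over their backs; the gripper's body (75 mm by 190 mm) begins 51 mm behind the grasp point.
Start: joints at [1.19, 0.332, -0.065, 1.46, 0.022, 1.35, -0.088], TCP at [0.219, -0.585, 0.405] pointing down, gripper open.
Joint ranges: [-2.6, 2.6], [-0.5, 2.12], [-1.47, 1.34], [0.16, 2.42], [-1.27, 4.41], [0.06, 2.06], [-2.6, 2.6]. Speed limits (rad/s): [2.22, 2.22, 2.79, 2.79, 3.14, 3.14, 3.14].

INTERFACE

Orientations are given as a unit quaternion [x, y, z, w].
In Python, from bench import telemetry, imaging, job, r gives the robot as it stands.
- The arm moves only by the tool move_arm, never from a script. Its argument "steps" is a list of rows, each an object of numbers: "dx", "dy", "dz": the shift along the tool's x, y, z in cm; "spin": the turn about the tool's z in rad. In form: [{"dx": .., "dy": .., "dz": .., "spin": ..}, ...]. A call has 1 to 12 rows; each row shifts and turns the commanded pose from where the row before left it, along the tool's axes as they then stand; what a row does not reach is not made up. A row lasts 1/10 s, in which the tool goes at most 50 mm and 8.59 degrees, less where a joint would pass 70% of its speed; a pose out of reach is approached as far as the arm can. A call with a gripper value outside its range is refused whole. "claw" is the finger opening in cm, from 0 to 8.7, set as the call begins (left out, the last holds). The fingers move at their own pace and stop on an object; "squeeze" is the grip in N (left out, the last holds). Time passes only in rows, so rows that do not move let the fingers close. It gives the time, the measured TCP pose, the force, the opening and the grip force at its end, in the units of the state.
- telemetry.read_state(): the state, without advancing time (a new reading comes with each control period).
- imaging.camera(name): name is "side" or "top"; returns a dict with "img" (400x640x3 uint8, red, green, blue), "camera_matrix" (3x3 intrinsics, pixels), "R" (3x3) and "t" (3): a world point X has camera coordinates R X + t. Camera axes: x right, y down, z forward; pixel columns grow to the right and rows downward; lengths in m; the calibration is good to about 2 mm. A picture is of the moment at which its call begins. There is no depth.
- job.close_job(): hands the job in; it is judged then, once.
The state is a dict: "time": time; "joint_positions": joint angles; "joint_vel": joint speeds; "joint_torque": joint torques, N m; "ee_pos": TCP position; "eef_rot": TCP orientation; "ft_force": force on the tool from outside, world axes, zero at the start; "torque": the same for the moment, N m; "width": finger opening in m; "grip_force": force on a finger pad.
Only numpy, scipy, OpenCV 4.12 (cv2) and the standard library are available. Lean on these libraries where they do the work, as an engineer would, in place of code of your own. Each camera call takes 0.05 s, during which the arm holds its last target. There are 200 camera calls.

## Working session

There is one attempt and no reset: what is moved stays moved. The work goes in short steps, Python scripts to look and compute and a tool call to move; the robot and the scene stay as the last step left them, time stands still between calls to the robot, and variables do not carry over. Pictures are saved under pics/ and viewed, at most 10 in all, crops included, and the job is handed in when it is done.

Besides the shell and the picture viewer there is one more tool, called after ">>>" in YAML: its name, and indented under it one key for each argument. move_arm: Moves the arm, as the interface text tells. Its arguments: {"type":"object","properties":{"steps":{"type":"array","items":{"type":"object","properties":{"dx":{"type":"number"},"dy":{"type":"number"},"dz":{"type":"number"},"spin":{"type":"number"}}}},"claw":{"type":"number"},"squeeze":{"type":"number"}},"required":["steps"]}

```bash
mkdir -p pics; cat > h.py <<'E'
import numpy as np, cv2
from bench import telemetry, imaging, job, r
def snap(n,f):
    c=imaging.camera(n); cv2.imwrite('pics/'+f,c['img'][:,:,::-1]); return c
def up(c,u,v,z):
    K,R,t=map(np.array,(c['camera_matrix'],c['R'],c['t']))
    d=R.T@np.linalg.inv(K)@[u,v,1]; o=-R.T@t
    return o+d*(z-o[2])/d[2]
def pj(c,X):
    K,R,t=map(np.array,(c['camera_matrix'],c['R'],c['t']))
    p=K@(R@np.array(X)+t); return p[:2]/p[2]
E
python3 - <<'E'
from h import *
import pickle
for n in('top','side'):
    c=snap(n,n+'0.png'); pickle.dump(c,open(n+'.pkl','wb')); print(n,-np.array(c['R']).T@c['t'],np.array(c['R'])[2])
s=telemetry.read_state();print(s['time'],s['ee_pos'],s['eef_rot'],s['width'],r.tips_ahead)
E
```

```text
top [ 0.41022974 -0.00513679  1.24666304] [ 0.10222144  0.00923713 -0.99471878]
side [0.16571824 0.71188775 0.71874821] [ 0.36380549 -0.66563729 -0.65159233]
0.1 [ 0.21884289 -0.58531734  0.40402834] [ 9.84040678e-01  1.77942514e-01 -1.40896822e-04 -6.21117204e-04] 0.08697535895142822 0.1822
```

View pics/top0.png

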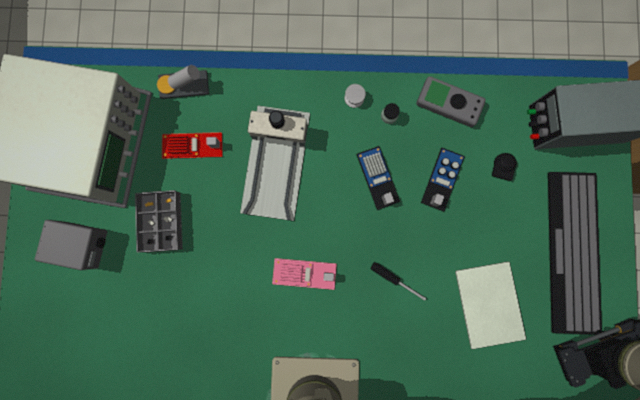

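View pics/side0.png

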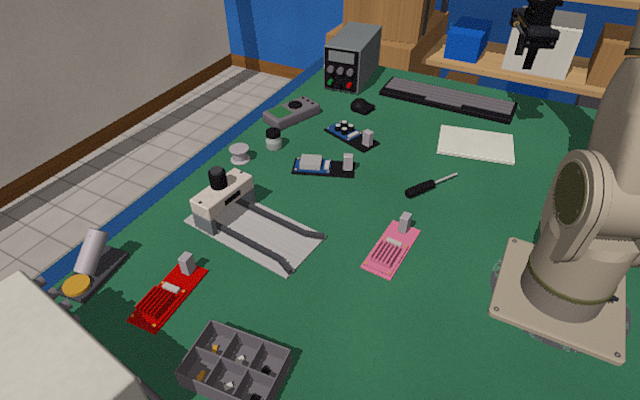

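The top view shows four carrier-shaped things: a blue/black one at (378,178) with fins, a blue/black one at (443,178) with four round caps, a red one at (193,146) and a pink one at (305,274). The one at (378,178) fits, since it is black with a blue board and a finned sink. The track is at (275,170), with its open end at the bottom. I'll confirm this in an enlarged crop.

```bash
python3 - <<'E'
import cv2
im=cv2.imread('pics/top0.png')
a=cv2.resize(im[140:220,350:470],None,fx=5,fy=5,interpolation=cv2.INTER_CUBIC)
b=cv2.resize(im[95:225,235:330],None,fx=4.2,fy=4.2,interpolation=cv2.INTER_CUBIC)
cv2.imwrite('pics/cropa.png',a);cv2.imwrite('pics/cropb.png',b)
E
```

```text
(no output)
```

View pics/cropa.png

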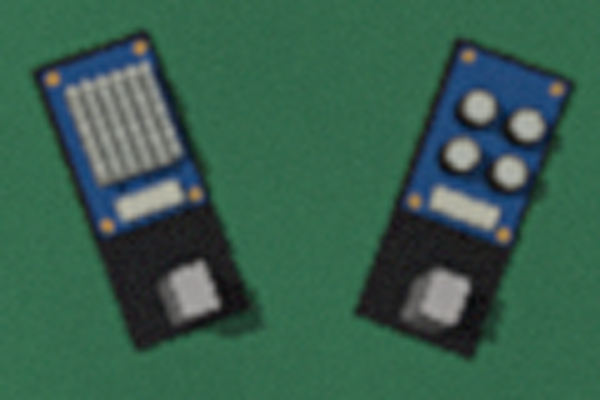

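View pics/cropb.png

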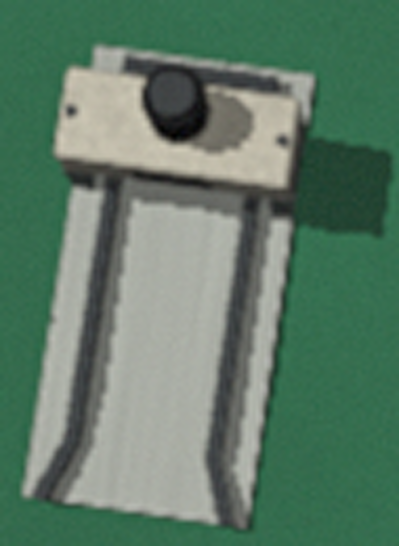

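The crop confirms it: the left one (378,178) has the finned sink and the right one (443,178) the four round caps. Next I'll fit both poses.

```bash
cat > fit.py <<'E'
from h import *
import pickle
from scipy.optimize import least_squares
c=pickle.load(open('top.pkl','rb'))
def full(p,f,ox,oy): return [(p[0]+.5)/f-.5+ox,(p[1]+.5)/f-.5+oy]
def fit(px,mod,x0):
    px=np.array(px)
    def res(q):
        C,S=np.cos(q[2]),np.sin(q[2])
        return np.concatenate([pj(c,[q[0]+C*x-S*y,q[1]+S*x+C*y,z]) for x,y,z in mod(q)])-px.ravel()
    s=least_squares(res,x0,loss='soft_l1'); return s.x,np.round(res(s.x).reshape(-1,2),1).tolist()
a=[full(p,5,350,140) for p in [(37,72),(148,32),(250,308),(138,350),(220,310-0),(181,318),(172,265),(207,260)][:4]]
x,y=.085,.035
q,e=fit(a,lambda q:[(x,y,.006),(x,-y,.006),(-x,-y,.006),(-x,y,.006)],[.5,-.1,.3]);print('carrier',q,e)
b=[full(p,4.2,235,95) for p in [(25,494),(245,527),(97,45),(315,75),(65,68),(300,98),(55,165),(290,190),(78,435),(210,455)]]
def m(q):
    w,h=q[3],q[4]
    return [(-.24,w,.006),(-.24,-w,.006),(.07,w,.006),(.07,-w,.006),(.03,h,.09),(.03,-h,.09),(-.03,h,.09),(-.03,-h,.09),(-.2,.042,.02),(-.2,-.042,.02)]
k,e=fit(b,m,[.55,.1,0,.08,.08]);print('insp',k,e)
def loc(q,x,y=0): C,S=np.cos(q[2]),np.sin(q[2]); return np.array([q[0]+C*x-S*y,q[1]+S*x+C*y])
print('grip',loc(q,-.066),'home',loc(k,-.035),'homegrip',loc(k,-.101),'pre',loc(k,-.211), 'headpx',pj(c,[*loc(k,0),.136]))
E
python3 fit.py
```

```text
carrier [ 0.60852442 -0.15995661  0.36757114] [[-1.0, -0.6], [0.2, -0.8], [1.0, 0.6], [-0.2, 0.6]]
insp [ 0.72909472  0.11968277 -0.11353384  0.07417279  0.07467232] [[0.0, 0.6], [0.4, 0.3], [0.1, 0.0], [-0.3, -0.1], [0.7, -0.9], [0.5, -0.4], [-0.4, -2.1], [-0.4, -0.3], [0.3, 1.6], [-1.0, 1.1]]
grip [ 0.54693303 -0.1836737 ] home [0.69432005 0.12364792] homegrip [0.62874497 0.13112507] pre [0.51945315 0.14358698] headpx [275.17421506 119.74029536]
```

>>> move_arm:
  steps:
    - {"dx": 3.7,"dy": -2.2,"dz": 0.8}
    - {"dx": 3.7,"dy": -2.2,"dz": 0.8}
    - {"dx": 3.7,"dy": -2.2,"dz": 0.8}
    - {"dx": 3.7,"dy": -2.2,"dz": 0.8}
    - {"dx": 3.7,"dy": -2.2,"dz": 0.8}
    - {"dx": 3.7,"dy": -2.2,"dz": 0.8}
    - {"dx": 3.7,"dy": -2.2,"dz": 0.8}
    - {"dx": 3.7,"dy": -2.2,"dz": 0.8}
    - {"dx": 3.7,"dy": -2.2,"dz": 0.8}
    - {"dx": 3.7,"dy": -2.2,"dz": 0.8}
    - {"dx": 3.7,"dy": -2.2,"dz": 0.8}
    - {"dx": 3.7,"dy": -1.9,"dz": 0.8}
  claw: 8.7

```text
$.steps[0]: bad value
```

>>> move_arm:
  steps:
    - {"dx": 3.7,"dy": -2.2,"dz": 0.8,"spin": 0}
    - {"dx": 3.7,"dy": -2.2,"dz": 0.8,"spin": 0}
    - {"dx": 3.7,"dy": -2.2,"dz": 0.8,"spin": 0}
    - {"dx": 3.7,"dy": -2.2,"dz": 0.8,"spin": 0}
    - {"dx": 3.7,"dy": -2.2,"dz": 0.8,"spin": 0}
    - {"dx": 3.7,"dy": -2.2,"dz": 0.8,"spin": 0}
    - {"dx": 3.7,"dy": -2.2,"dz": 0.8,"spin": 0}
    - {"dx": 3.7,"dy": -2.2,"dz": 0.8,"spin": 0}
    - {"dx": 3.7,"dy": -2.2,"dz": 0.8,"spin": 0}
    - {"dx": 3.7,"dy": -2.2,"dz": 0.8,"spin": 0}
    - {"dx": 3.7,"dy": -2.2,"dz": 0.8,"spin": 0}
    - {"dx": 3.7,"dy": -1.9,"dz": 0.8,"spin": 0}
  claw: 8.7

```text
time: 1.3
ee_pos: [0.5441, -0.1837, 0.3083]
eef_rot: [0.984, 0.178, -0.0, -0.0]
ft_force: [0.9, -0.2, -0.0]
width: 0.0864
grip_force: 0.0
```

```bash
python3 - <<'E'
from h import *
import pickle
c=snap('side','side1.png'); pickle.dump(c,open('side1.pkl','wb'))
im=c['img'][:,:,::-1][70:190,260:390]
cv2.imwrite('pics/side1c.png',cv2.resize(im,None,fx=5,fy=5,interpolation=cv2.INTER_CUBIC))
q=[.6085,-.16,.3676];C,S=np.cos(q[2]),np.sin(q[2])
f=lambda x,y,z:np.round((pj(c,[q[0]+C*x-S*y,q[1]+S*x+C*y,z])+.5-[260,70])*5-.5)
for x in(.085,-.085):
    for y in(.035,-.035): print('plate',x,y,f(x,y,.006))
for x in(-.053,-.079):
    for y in(.01,-.01): print('blk',x,y,f(x,y,.051))
E
```

```text
plate 0.085 0.035 [157. 513.]
plate 0.085 -0.035 [177. 439.]
plate -0.085 0.035 [472. 535.]
plate -0.085 -0.035 [479. 459.]
blk -0.053 0.01 [418. 435.]
blk -0.053 -0.01 [421. 414.]
blk -0.079 0.01 [467. 438.]
blk -0.079 -0.01 [470. 417.]
```

View pics/side1c.png

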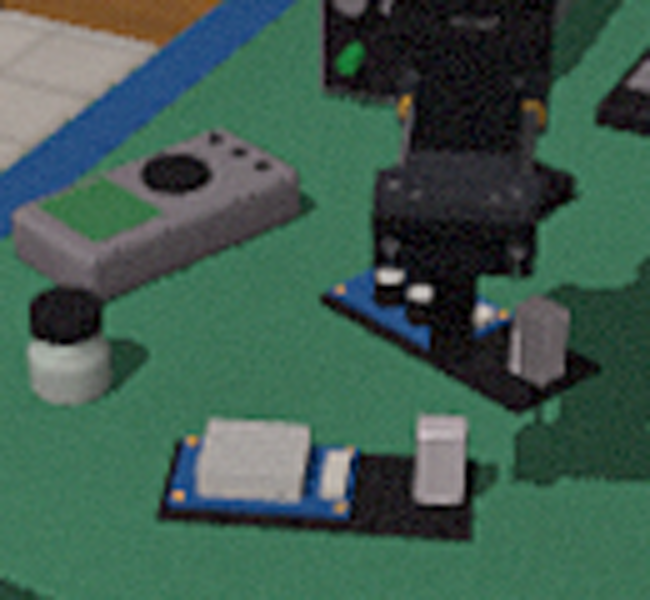

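The block's top lies at about (418–468, 415–440) in the crop, within 1–2 mm of where the fit predicted. Descending to pinch it.

>>> move_arm:
  steps:
    - {"dx": 0.3,"dy": 0.1,"dz": 1.8,"spin": -0.01}
    - {"dx": 0,"dy": 0,"dz": 2.0,"spin": 0}
    - {"dx": 0,"dy": 0,"dz": 2.0,"spin": 0}
    - {"dx": 0,"dy": 0,"dz": 2.0,"spin": 0}
    - {"dx": 0,"dy": 0,"dz": 1.8,"spin": 0}
    - {"dx": 0,"dy": 0,"dz": 1.0,"spin": 0}
    - {"dx": 0,"dy": 0,"dz": 0,"spin": 0}

```text
time: 2.05
ee_pos: [0.5459, -0.1852, 0.2013]
eef_rot: [0.983, 0.183, -0.001, -0.001]
ft_force: [-1.1, -0.3, 0.2]
width: 0.0869
grip_force: 0.0
```

>>> move_arm:
  steps:
    - {"dx": 0,"dy": 0,"dz": 0,"spin": 0}
    - {"dx": 0,"dy": 0,"dz": 0,"spin": 0}
    - {"dx": 0,"dy": 0,"dz": 0,"spin": 0}
    - {"dx": 0,"dy": 0,"dz": 0,"spin": 0}
    - {"dx": 0,"dy": 0,"dz": 0,"spin": 0}
    - {"dx": 0,"dy": 0,"dz": 0,"spin": 0}
    - {"dx": 0,"dy": 0,"dz": 0,"spin": 0}
    - {"dx": 0,"dy": 0,"dz": 0,"spin": 0}
    - {"dx": 0,"dy": 0,"dz": 0,"spin": 0}
    - {"dx": 0,"dy": 0,"dz": 0,"spin": 0}
  claw: 0
  squeeze: 40

```text
time: 3.05
ee_pos: [0.5465, -0.1854, 0.2028]
eef_rot: [0.983, 0.183, 0.0, 0.0]
ft_force: [0.6, -0.5, -1.1]
width: 0.0199
grip_force: 40.0
```

>>> move_arm:
  steps:
    - {"dx": 0,"dy": 0,"dz": 0,"spin": 0}
    - {"dx": 0,"dy": 0,"dz": 0,"spin": 0}
    - {"dx": 0,"dy": 0,"dz": -0.6,"spin": 0}
    - {"dx": 0,"dy": 0,"dz": -1.2,"spin": 0}
    - {"dx": 0,"dy": 0,"dz": -1.4,"spin": 0}
    - {"dx": 0,"dy": 0,"dz": -1.4,"spin": 0}
    - {"dx": 0,"dy": 0,"dz": -0.9,"spin": 0}
    - {"dx": 0,"dy": 0,"dz": 0,"spin": 0}
  squeeze: 60

```text
time: 3.85
ee_pos: [0.5471, -0.1855, 0.2598]
eef_rot: [0.983, 0.183, 0.001, 0.001]
ft_force: [0.3, 0.2, -1.4]
width: 0.0193
grip_force: 60.0
```

```bash
cat > plan.py <<'E'
from h import *
import sys
tx,ty,tyaw,n=map(float,sys.argv[1:]);n=int(n)
s=telemetry.read_state();p=s['ee_pos'];o=s['eef_rot'];yaw=2*np.arctan2(o[1],o[0])
print(np.round(p,4),round(yaw,4),s['width'],s['ft_force'])
dw=np.array([tx-p[0],ty-p[1]])/n;ds=-(tyaw-yaw)/n
for i in range(n):
    a=yaw-ds*i;print(np.round(100*np.array([dw@[np.cos(a),np.sin(a)],dw@[np.sin(a),-np.cos(a)]]),2),round(ds,4))
E
python3 plan.py .50 .140 -.1135 12
```

```text
[ 0.5471 -0.1855  0.2598] 0.3678 0.019251736179810335 [ 0.259913    0.22355776 -1.43446512]
[ 0.61 -2.67] 0.0401
[ 0.5  -2.69] 0.0401
[ 0.39 -2.71] 0.0401
[ 0.28 -2.73] 0.0401
[ 0.17 -2.73] 0.0401
[ 0.06 -2.74] 0.0401
[-0.05 -2.74] 0.0401
[-0.16 -2.74] 0.0401
[-0.26 -2.73] 0.0401
[-0.37 -2.71] 0.0401
[-0.48 -2.7 ] 0.0401
[-0.59 -2.68] 0.0401
```

>>> move_arm:
  steps:
    - {"dx": 0.6,"dy": -2.7,"dz": 0,"spin": 0.04}
    - {"dx": 0.5,"dy": -2.7,"dz": 0,"spin": 0.04}
    - {"dx": 0.4,"dy": -2.7,"dz": 0,"spin": 0.04}
    - {"dx": 0.3,"dy": -2.7,"dz": 0,"spin": 0.04}
    - {"dx": 0.2,"dy": -2.7,"dz": 0,"spin": 0.04}
    - {"dx": 0.1,"dy": -2.7,"dz": 0,"spin": 0.04}
    - {"dx": 0,"dy": -2.7,"dz": 0,"spin": 0.04}
    - {"dx": -0.2,"dy": -2.7,"dz": 0,"spin": 0.04}
    - {"dx": -0.3,"dy": -2.7,"dz": 0,"spin": 0.04}
    - {"dx": -0.4,"dy": -2.7,"dz": 0,"spin": 0.04}
    - {"dx": -0.5,"dy": -2.7,"dz": 0,"spin": 0.04}
    - {"dx": -0.6,"dy": -2.7,"dz": 0,"spin": 0.04}

```text
time: 5.05
ee_pos: [0.4989, 0.1395, 0.2574]
eef_rot: [0.998, -0.057, -0.0, 0.0]
ft_force: [1.4, -0.3, -2.2]
width: 0.0201
grip_force: 60.0
```

```bash
python3 plan.py .512 .144 -.1135 2; python3 - <<'E'
from h import *
import pickle
c=snap('side','side2.png');pickle.dump(c,open('side2.pkl','wb'))
x0,y0,w,h=180,130,160,150
cv2.imwrite('pics/side2c.png',cv2.resize(c['img'][y0:y0+h,x0:x0+w,::-1],None,fx=4,fy=4,interpolation=cv2.INTER_CUBIC))
k=[.7291,.1197,-.1135];C,S=np.cos(k[2]),np.sin(k[2])
def F(k,x,y,z):
    C,S=np.cos(k[2]),np.sin(k[2]);return np.round((pj(c,[k[0]+C*x-S*y,k[1]+S*x+C*y,z])+.5-[x0,y0])*4-.5)
for x,y,z in[(-.24,.042+.032,.006),(-.24,-.074,.006),(.07,.074,.006),(-.2,.042,.02),(-.2,-.042,.02),(-.03,.0747,.09),(-.03,-.0747,.09),(.03,.0747,.09),(0,0,.136)]: print((x,y,z),F(k,x,y,z))
s=telemetry.read_state();p=s['ee_pos'];o=s['eef_rot'];yaw=2*np.arctan2(o[1],o[0])
q=[p[0]+.066*np.cos(yaw),p[1]+.066*np.sin(yaw),yaw];z=p[2]-.2028+.006
for x in(.085,-.085):
    for y in(.035,-.035): print('plate',x,y,F(q,x,y,z))
E
```

```text
[0.4989 0.1395 0.2574] -0.1139 0.020127615766399827 [ 1.43518859 -0.31492199 -2.17846978]
[ 0.63 -0.3 ] -0.0002
[ 0.63 -0.3 ] -0.0002
(-0.24, 0.07400000000000001, 0.006) [428. 590.]
(-0.24, -0.074, 0.006) [585. 423.]
(0.07, 0.074, 0.006) [ 14. 361.]
(-0.2, 0.042, 0.02) [404. 502.]
(-0.2, -0.042, 0.02) [495. 411.]
(-0.03, 0.0747, 0.09) [110. 319.]
(-0.03, -0.0747, 0.09) [292. 180.]
(0.03, 0.0747, 0.09) [ 33. 278.]
(0, 0, 0.136) [155. 163.]
plate 0.085 0.035 [240. 353.]
plate 0.085 -0.035 [321. 284.]
plate -0.085 0.035 [490. 480.]
plate -0.085 -0.035 [566. 400.]
```

View pics/side2c.png

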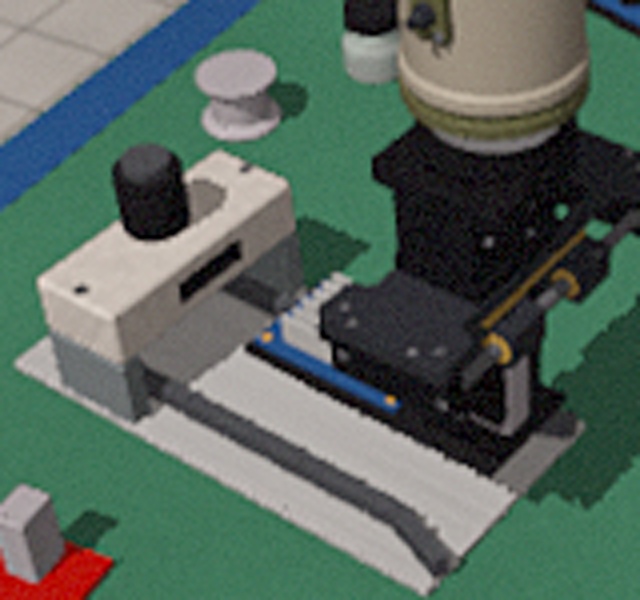

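The carrier is held level, with its corners at (245,348) and (490,472), and the track edges match the fit within 1–2 mm. Now moving forward a little and lowering between the rails.

>>> move_arm:
  steps:
    - {"dx": 0.6,"dy": -0.3,"dz": 0,"spin": 0}
    - {"dx": 0.6,"dy": -0.3,"dz": 0,"spin": 0}
    - {"dx": 0,"dy": 0,"dz": 1,"spin": 0}
    - {"dx": 0,"dy": 0,"dz": 1,"spin": 0}
    - {"dx": 0,"dy": 0,"dz": 1,"spin": 0}
    - {"dx": 0,"dy": 0,"dz": 0.8,"spin": 0}
    - {"dx": 0,"dy": 0,"dz": 0.4,"spin": 0}
    - {"dx": 0,"dy": 0,"dz": 0.2,"spin": 0}
    - {"dx": 0,"dy": 0,"dz": 0,"spin": 0}
    - {"dx": 0,"dy": 0,"dz": 0,"spin": 0}

```text
time: 6.1
ee_pos: [0.5121, 0.1432, 0.2141]
eef_rot: [0.998, -0.056, 0.0, -0.0]
ft_force: [-0.7, -0.7, -3.1]
width: 0.0199
grip_force: 60.0
```

```bash
python3 plan.py .512 .1444 -.1135 1; python3 - <<'E'
from h import *
c=snap('side','side3.png')
x0,y0,w,h=180,130,160,150
cv2.imwrite('pics/side3c.png',cv2.resize(c['img'][y0:y0+h,x0:x0+w,::-1],None,fx=4,fy=4,interpolation=cv2.INTER_CUBIC))
E
```

```text
[0.5121 0.1432 0.2141] -0.1121 0.019864203216178558 [-0.66147355 -0.71660934 -3.1225741 ]
[-0.02 -0.12] 0.0014
```

View pics/side3c.png

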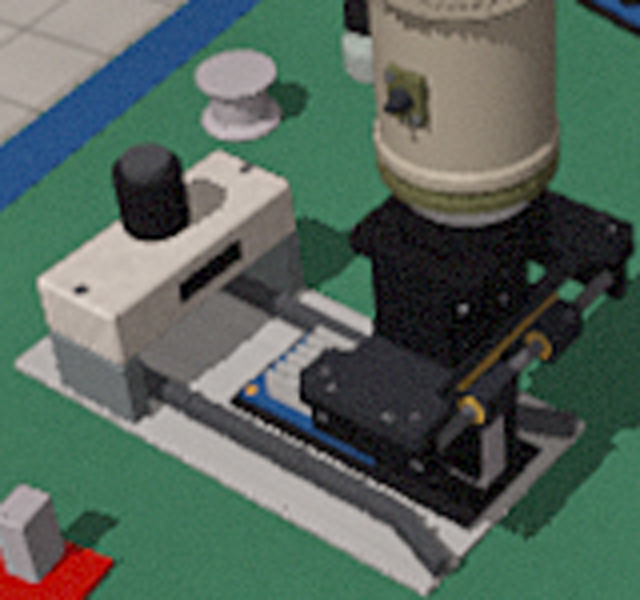

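The carrier sits between the rails at (235–540, 330–520), still about 5 mm above the floor. I'll lower it gently to contact.

>>> move_arm:
  steps:
    - {"dx": 0,"dy": -0.1,"dz": 0.2,"spin": 0}
    - {"dx": 0,"dy": 0,"dz": 0.2,"spin": 0}
    - {"dx": 0,"dy": 0,"dz": 0.1,"spin": 0}
    - {"dx": 0,"dy": 0,"dz": 0,"spin": 0}
    - {"dx": 0,"dy": 0,"dz": 0,"spin": 0}

```text
time: 6.65
ee_pos: [0.512, 0.1442, 0.2087]
eef_rot: [0.998, -0.056, 0.0, -0.0]
ft_force: [0.2, 0.3, -2.2]
width: 0.0197
grip_force: 60.0
```

>>> move_arm:
  steps:
    - {"dx": 0,"dy": 0,"dz": 0.1,"spin": 0}
    - {"dx": 0,"dy": 0,"dz": 0,"spin": 0}
    - {"dx": 0,"dy": 0,"dz": 0,"spin": 0}

```text
time: 6.95
ee_pos: [0.512, 0.1443, 0.2087]
eef_rot: [0.998, -0.056, 0.0, 0.0]
ft_force: [-5.8, -1.6, 12.0]
width: 0.0196
grip_force: 60.0
```

>>> move_arm:
  steps:
    - {"dx": 0,"dy": 0,"dz": 0,"spin": 0}
    - {"dx": 0,"dy": 0,"dz": 0,"spin": 0}
    - {"dx": 0,"dy": 0,"dz": 0,"spin": 0}
  claw: 2.4

```text
time: 7.25
ee_pos: [0.5122, 0.1441, 0.2078]
eef_rot: [0.998, -0.056, 0.0, -0.0]
ft_force: [-0.7, 0.4, -0.1]
width: 0.0233
grip_force: 0.0
```

>>> move_arm:
  steps:
    - {"dx": 0,"dy": 0,"dz": 0,"spin": 0}
    - {"dx": 0,"dy": 0,"dz": 0,"spin": 0}
    - {"dx": 0,"dy": 0,"dz": 0,"spin": 0}
  claw: 0
  squeeze: 15

```text
time: 7.55
ee_pos: [0.5121, 0.1441, 0.2077]
eef_rot: [0.998, -0.056, 0.0, 0.0]
ft_force: [-0.2, -0.7, -1.2]
width: 0.02
grip_force: 15.0
```

```bash
python3 plan.py .6225 .1318 -.1135 11
```

```text
[0.5121 0.1441 0.2077] -0.1122 0.019952735477649083 [-0.16753454 -0.68107284 -1.17998127]
[ 1.01 -0.  ] 0.0001
[ 1.01 -0.  ] 0.0001
[ 1.01 -0.  ] 0.0001
[ 1.01 -0.  ] 0.0001
[ 1.01 -0.  ] 0.0001
[ 1.01 -0.  ] 0.0001
[ 1.01 -0.  ] 0.0001
[ 1.01 -0.  ] 0.0001
[ 1.01 -0.  ] 0.0001
[ 1.01 -0.  ] 0.0001
[ 1.01 -0.  ] 0.0001
```

Contact felt at 12 N and the carrier is re-gripped lightly. Sliding it in now.

>>> move_arm:
  steps:
    - {"dx": 0.8,"dy": 0,"dz": 0,"spin": 0}
    - {"dx": 1,"dy": 0,"dz": 0,"spin": 0}
    - {"dx": 1,"dy": 0,"dz": 0,"spin": 0}
    - {"dx": 1,"dy": 0,"dz": 0,"spin": 0}
    - {"dx": 1,"dy": 0,"dz": 0,"spin": 0}

```text
time: 8.05
ee_pos: [0.5606, 0.1387, 0.2077]
eef_rot: [0.998, -0.056, -0.0, 0.0]
ft_force: [-4.0, 0.7, 3.7]
width: 0.02
grip_force: 15.0
```

>>> move_arm:
  steps:
    - {"dx": 1,"dy": 0,"dz": 0,"spin": 0}
    - {"dx": 1,"dy": 0,"dz": 0,"spin": 0}
    - {"dx": 1,"dy": 0,"dz": 0,"spin": 0}
    - {"dx": 1,"dy": 0,"dz": 0,"spin": 0}
    - {"dx": 1,"dy": 0,"dz": 0,"spin": 0}
    - {"dx": 0.7,"dy": 0,"dz": 0,"spin": 0}
    - {"dx": 0,"dy": 0,"dz": 0,"spin": 0}

```text
time: 8.75
ee_pos: [0.6175, 0.1319, 0.2077]
eef_rot: [0.998, -0.056, 0.001, -0.0]
ft_force: [0.1, -0.3, -2.0]
width: 0.0195
grip_force: 15.0
```

Now creeping to the stop.

>>> move_arm:
  steps:
    - {"dx": 0.2,"dy": 0,"dz": 0,"spin": 0}
    - {"dx": 0.2,"dy": 0,"dz": 0,"spin": 0}
    - {"dx": 0.2,"dy": 0,"dz": 0,"spin": 0}
    - {"dx": 0.2,"dy": 0,"dz": 0,"spin": 0}
    - {"dx": 0.1,"dy": 0,"dz": 0,"spin": 0}
    - {"dx": 0,"dy": 0,"dz": 0,"spin": 0}

```text
time: 9.35
ee_pos: [0.6255, 0.1314, 0.2077]
eef_rot: [0.998, -0.056, 0.0, -0.0]
ft_force: [-0.5, 0.8, 0.3]
width: 0.0197
grip_force: 15.0
```

>>> move_arm:
  steps:
    - {"dx": 0.1,"dy": 0,"dz": 0,"spin": 0}
    - {"dx": 0.1,"dy": 0,"dz": 0,"spin": 0}
    - {"dx": 0.1,"dy": 0,"dz": 0,"spin": 0}
    - {"dx": 0,"dy": 0,"dz": 0,"spin": 0}

```text
time: 9.75
ee_pos: [0.6281, 0.1311, 0.2077]
eef_rot: [0.998, -0.056, -0.0, 0.0]
ft_force: [-6.2, -0.6, 2.6]
width: 0.0195
grip_force: 15.0
```

>>> move_arm:
  steps:
    - {"dx": 0.1,"dy": 0,"dz": 0,"spin": 0}
    - {"dx": 0,"dy": 0,"dz": 0,"spin": 0}
    - {"dx": 0,"dy": 0,"dz": 0,"spin": 0}

```text
time: 10.05
ee_pos: [0.6284, 0.1311, 0.2077]
eef_rot: [0.998, -0.056, -0.001, 0.0]
ft_force: [-9.8, -0.5, 7.0]
width: 0.0201
grip_force: 15.0
```

>>> move_arm:
  steps:
    - {"dx": 0.1,"dy": 0,"dz": 0,"spin": 0}
    - {"dx": 0,"dy": 0,"dz": 0,"spin": 0}
    - {"dx": 0,"dy": 0,"dz": 0,"spin": 0}

```text
time: 10.35
ee_pos: [0.6289, 0.1312, 0.2077]
eef_rot: [0.998, -0.056, -0.002, 0.001]
ft_force: [-14.6, -1.3, 10.4]
width: 0.02
grip_force: 15.0
```

The force ramps up at x = 0.6284, which matches the expected home, so the carrier is against the stop. Releasing, rising and checking.

>>> move_arm:
  steps:
    - {"dx": 0,"dy": 0,"dz": 0,"spin": 0}
    - {"dx": 0,"dy": 0,"dz": 0,"spin": 0}
    - {"dx": 0,"dy": 0,"dz": 0,"spin": 0}
    - {"dx": 0,"dy": 0,"dz": 0,"spin": 0}
  claw: 3.6

```text
time: 10.75
ee_pos: [0.6306, 0.1307, 0.2078]
eef_rot: [0.998, -0.056, 0.0, -0.0]
ft_force: [0.2, 0.2, -0.1]
width: 0.0349
grip_force: 0.0
```

>>> move_arm:
  steps:
    - {"dx": 0,"dy": 0,"dz": -1,"spin": 0}
    - {"dx": 0,"dy": 0,"dz": -2,"spin": 0}
    - {"dx": 0,"dy": 0,"dz": -3,"spin": 0}
    - {"dx": -1,"dy": 0,"dz": -3,"spin": 0}
    - {"dx": -3,"dy": 0,"dz": -3,"spin": 0}
    - {"dx": -4,"dy": 0,"dz": -2,"spin": 0}
    - {"dx": -4,"dy": 0,"dz": 0,"spin": 0}
    - {"dx": -4,"dy": 0,"dz": 0,"spin": 0}
    - {"dx": -4,"dy": 0,"dz": 0,"spin": 0}
    - {"dx": 0,"dy": 0,"dz": 0,"spin": 0}

```text
time: 11.75
ee_pos: [0.4277, 0.1544, 0.3485]
eef_rot: [0.999, -0.054, 0.0, 0.001]
ft_force: [-0.7, -0.8, 0.6]
width: 0.0362
grip_force: 0.0
```

```bash
python3 - <<'E'
from h import *
c=snap('side','side4.png');t=snap('top','top4.png')
x0,y0,w,h=180,130,160,150
a=cv2.resize(c['img'][y0:y0+h,x0:x0+w,::-1],None,fx=3,fy=3,interpolation=cv2.INTER_CUBIC)
b=cv2.resize(t['img'][95:245,225:325,::-1],None,fx=3,fy=3,interpolation=cv2.INTER_CUBIC)
cv2.imwrite('pics/c4.png',np.hstack([a,b]))
def F(k,x,y,z,sc=3):
    C,S=np.cos(k[2]),np.sin(k[2]);X=[k[0]+C*x-S*y,k[1]+S*x+C*y,z]
    return np.round((pj(c,X)+.5-[x0,y0])*sc-.5),np.round((pj(t,X)+.5-[225,95])*sc-.5+[480,0])
k=[.7291-.035*.9936,.1197+.035*.1133,-.1135]
for P in[(-.085,.035,.012),(-.085,-.035,.012),(-.079,.01,.057),(-.079,-.01,.057),(-.053,.01,.057)]: print(P,*F(k,*P))
E
```

```text
(-0.085, 0.035, 0.012) [224. 333.] [588. 233.]
(-0.085, -0.035, 0.012) [283. 280.] [663. 243.]
(-0.079, 0.01, 0.057) [235. 267.] [610. 222.]
(-0.079, -0.01, 0.057) [252. 252.] [632. 225.]
(-0.053, 0.01, 0.057) [208. 253.] [615. 193.]
```

View pics/c4.png

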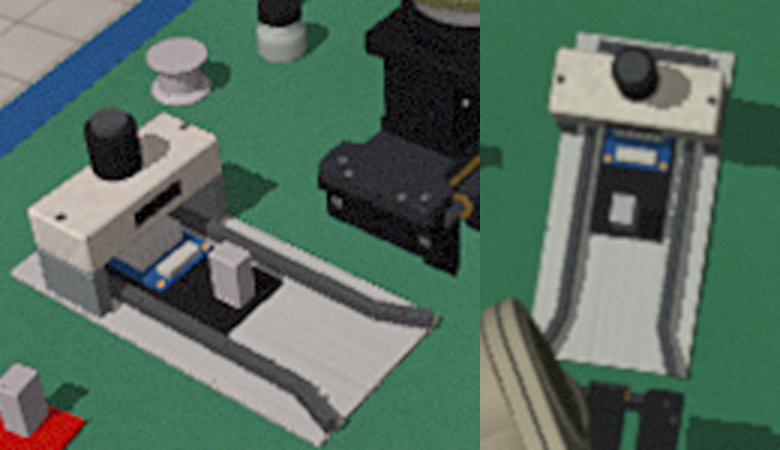

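The carrier lies flat between the rails with its rear corners at (230,335) and (281,283) in the side crop, matching the predicted home. The hand is clear, so I'm handing in.

```bash
python3 -c "
from bench import job
print(job.close_job())"
```

```text
the job is handed in; nothing more can be done
None
```

The finned heat sink carrier lies flat on the track against the stop, grip block towards the open end; the capacitor carrier was not touched, and the job was handed in at about 12 s with the gripper clear.

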